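# Load the cell into the bench temperature logger

### The job

Take the fat cell from its rest and load it into the logger's open battery bay: tilted, flat end first and low against the stiff coil spring, push the spring back just far enough, then let the nub end down behind the fixed end wall, so that the cell lies level and fully down with its nub on the fixed contact. Be gentle: never press the spring harder than about 17 N, nor the cell down on its supports or over the wall with more than about 7 N. Let go of the cell and leave everything else on the bench where it is.

Things in the scene. Friction and masses are not known exactly. Their poses are not given: they have to be found in the camera images.
- cell_mid (a point): Middle of the cell to load: grey round dry cell lying on its side, 34 mm diameter, body 58 mm long, about 140 g. The point is on its axis, half-way along the body. Its x axis runs along the cell from nub end to flat end: the flat end is 29 mm along +x; the other end, 29 mm along -x, carries a nub 10 mm across that stands out 3 mm more.
- cell_nub (a point): Centre of the tip of the cell's nub: 32 mm from cell_mid along the cell's -x; same axes as cell_mid.
- rest: Grey plate 80 x 60 x 5 mm, fixed to the bench, with two pairs of black V ribs (at x = -22 and +22 mm, each 10 mm long) that carry the cell along the plate's x, its axis 31 mm above the bench. Between the ribs (x from -17 to +17 mm) the cell's sides are free for fingers down to 5 mm above the bench. Origin at the centre of its underside.
- logger: White logger case 150 x 100 x 26 mm, fixed, on its back, battery door off. Origin on the underside below the middle of the bay, z up; the case spans x -67 to +83 mm, y +-50 mm. The bay runs along x on a black plate (x -42 to +62, y +-23, top z = 29 mm). Loaded, the cell lies with its axis at z = 59 mm, y = 0, its middle at x = 0 and its flat end towards +x.
- ribs: Middle of the V supports, at x = 0, y = 0, z = 42 mm in the logger's frame, the height of the loaded cell's underside; axes as the logger. Two pairs of 45 degree V ribs at x = -24 and +24 mm, each 10 mm long, reach out to y = +-17 mm and up to z = 52 mm. Between them (x -19 to +19 mm) the bay is open to both sides for fingers, down to z = 29 mm.
- fixed_contact: Brass fixed contact for the nub, on the inner face of the fixed end wall: x = -32, y = 0, z = 59 mm in the logger's frame; axes as the logger. The wall is 6 mm thick (x -38 to -32 mm), 36 mm wide, its top at z = 64 mm.
- housing (a point): Centre of the inner face of the spring housing at the bay's other end: x = +38, y = 0, z = 59 mm in the logger's frame; axes as the logger. The housing goes back to x = +56 mm, is 36 mm wide, its top at z = 66 mm. The coil spring with its cap stands out of this face.
- bay (a point): Point in the logger where the middle of the loaded cell belongs: x = 0, y = 0, z = 59 mm in the logger's frame; same axes as the logger (+x points to the spring).
- spring: Steel cap on the end of the coil spring (disc 16 mm across, 3 mm thick, axis along the logger's x at z = 59 mm). Origin at the centre of the face that meets the cell's flat end; axes as the logger; it moves only along x. At rest at x = +27 mm in the logger's frame, +29 loaded, solid at +38. It pushes back 1.5 N at rest, 3 N more per mm. The tilted cell passes the wall at 13 to 16 N; over 18 N is too hard.
- small_cell: Thinner cell standing upright, 26 mm diameter, 48 mm tall, not for this logger; origin under its centre. Leave alone.
- cassette_a: White tissue cassette, 40 x 28 x 6 mm, lying flat. Leave alone.
- cassette_b: White tissue cassette, 40 x 28 x 6 mm, lying flat. Leave alone.
- door: The logger's white battery door, 80 x 46 x 5 mm, lying flat. Leave alone.
- moulds: Stack of steel moulds, 38 x 31 x 20 mm. Leave alone.
- reagent: Closed jar, 50 mm diameter, 100 mm tall. Leave alone.
There are look-alikes about, which are no part of the job. Leave any yellow look-alike of the part that bears cell_mid alone.

How it is judged:
By the outcome, as a careful person would: the job done as asked, in the order asked, and still so for the second after the job is handed in, with the robot touching nothing.
It also fails if it takes over 64 s, if anything falls off the work surface, if the arm or the gripper's body presses on something with over 40 N, if the wrist force passes 120 N, or if a joint passes its speed limit or range.

### The arm

A 6-joint arm with a two-finger parallel gripper is mounted at the origin on the work surface. World frame = base frame: x ahead of the robot, y to its left, z up, the work surface at z = 0. Lengths are in m, angles in rad, forces in N, time in s.
With the tool pointing down it reaches from about 0.3 to 0.775 m from the base axis. Payload 14.6 kg.
Tool frame: the origin (TCP) lies midway between the tips of the shut fingers; the grasp point (between the pads) lies r.tcp_to_grasp behind it (r.tcp_to_grasp is the distance from the TCP to the grasp point, in m); z points along the fingers, y is the line along which they close (so a half turn about z gives the same grasp; the last joint's range is limited). The gripper opens to 94 mm and grips with 3 to 60 N. Pads are 16 mm wide; open, the fingers measure 119 mm over their backs; the gripper's body (75 mm by 177 mm) begins 78 mm behind the grasp point.
Start: joints at [-1.333, 0.3, 1.521, -0, 1.321, -0.067], TCP at [0.165, -0.525, 0.205] pointing down, gripper open.
Joint ranges: [-3.03, 3.03], [-0.79, 2.21], [0.23, 2.52], [-1.04, 4.18], [0, 3.07], [-2.55, 2.55]. Speed limits (rad/s): [2.22, 2.22, 2.57, 3.14, 3.14, 3.14].

### API

Orientations are given as a unit quaternion [w, x, y, z].
In Python, from workcell import r gives the robot as it stands.
- The arm moves only by the tool servo_tool, never from a script. Its argument "increments" is one flat list of numbers, 7 for each row, row after row: the turn, a rotation vector about the tool's x, y, z scaled (see below), then the shift along the tool's x, y, z scaled (see below), then the opening, from 0 (shut) to 1 (fully open). A call has 1 to 12 rows; each row shifts and turns the commanded pose from where the row before left it, along the tool's axes as they then stand; what a row does not reach is not made up. The controller multiplies each number of a shift by 0.25 m and each number of a turn by 90 degrees. A row lasts 1/12 s, in which the tool goes at most 41.7 mm and 7.16 degrees, less where a joint would pass 70% of its speed; a pose out of reach is approached as far as the arm can. A call with a number of a shift or a turn outside -1 to 1 is refused whole. A call with a gripper value outside its range is refused whole. The fingers move at their own pace and stop on an object; "force" is the grip in N (left out, the last holds). Time passes only in rows, so rows that do not move let the fingers close. It gives the time, the measured TCP pose, the force, the opening and the grip force at its end, in the units of the state.
- r.sense(): the state, without advancing time (a new reading comes with each control period).
- r.capture(name): name is "scene" or "top" or "wrist"; returns a dict with "frame" (480x640x3 uint8, blue, green, red), "vfov" (degrees; the focal length in pixels is half the picture's height over the tangent of half this angle, whatever the lens; pixels are square), "cx", "cy" (the principal point, pixels), "eye" and "attitude" of the camera in the world. Camera axes: x right, y up, looking along -z (the intrinsics and any distortion apply to the point x, -y, -z); pixel columns grow to the right and rows downward; lengths in m; the calibration is good to about 2 mm. A picture is of the moment at which its call begins. There is no depth.
- r.finish_job(): hands the job in; it is judged then, once.
The state is a dict: "time_s": time; "joint_pos": joint angles; "qd": joint speeds; "joint_torque": joint torques, N m; "position": TCP position; "tool_rot": TCP orientation; "ft_force": force on the tool from outside, world axes, zero at the start; "wrist_torque": the same for the moment, N m; "grip_width": finger opening in m; "gripper_force": force on a finger pad.
Only numpy, scipy, OpenCV 4.12 (cv2) and the standard library are available. Lean on these libraries where they do the work, as an engineer would, in place of code of your own. Each camera call takes 0.05 s, during which the arm holds its last target. There are 200 camera calls.

## Working session

There is one attempt and no reset: what is moved stays moved. The work goes in short steps, Python scripts to look and compute and a tool call to move; the robot and the scene stay as the last step left them, time stands still between calls to the robot, and variables do not carry over. Pictures are saved under pics/ and viewed, at most 10 in all, crops included, and the job is handed in when it is done.

Besides the shell and the picture viewer there is one more tool, called after "Emit:" as a command line: name --argument value ..., lists and objects as JSON in quotes. servo_tool: Moves the arm, as the interface text tells. Shifts and turns lie within -1 to 1; 1 stands for 0.25 m of shift or 90 degrees of turn. Its arguments: {"type":"object","properties":{"increments":{"type":"array"},"force":{"type":"number"}},"required":["increments"]}

```bash
mkdir -p pics; ls; python3 - <<'E'
from workcell import r
import cv2,numpy as np
print(r.tcp_to_grasp)
s=r.sense();print(s)
a=[]
for n in("scene","top"):
    c=r.capture(n);cv2.imwrite(f"pics/{n}0.png",c["frame"]);print(n,{k:v for k,v in c.items() if k!="frame"})
E
```

```text
pics
0.0188
{'time_s': 0.0, 'joint_pos': array([-1.33259931e+00,  3.00479837e-01,  1.52161206e+00, -9.76521190e-06,
        1.32068628e+00, -6.65585127e-02]), 'qd': array([-0.00091184, -0.00014021,  0.000507  ,  0.00030636, -0.00161474,
       -0.00132875]), 'joint_torque': array([ 2.77503794e-03, -5.31803370e+01, -3.52734661e+01,  7.09142187e-02,
        2.44354480e-02, -1.05871582e-04]), 'position': array([ 0.164985  , -0.52438529,  0.20486843]), 'tool_rot': array([-5.90175520e-04,  9.88412597e-01,  1.51789943e-01, -5.55205690e-05]), 'ft_force': array([-0.65433092, -0.19166396,  0.65620028]), 'wrist_torque': array([ 0.00318818, -0.00526932,  0.03451789]), 'gripper_force': 0.0, 'grip_width': 0.093859090679258}
scene {'vfov': 49.12598163744554, 'cx': 318.06916389297305, 'cy': 236.8963852172547, 'eye': array([1.05802466, 0.3392364 , 0.80111354]), 'attitude': array([0.47728711, 0.16780759, 0.27326585, 0.81814632])}
top {'vfov': 55.164264885400854, 'cx': 311.1396349334626, 'cy': 242.37069613711643, 'eye': array([0.4247731 , 0.08663185, 0.81741453]), 'attitude': array([ 0.70888063,  0.06013911, -0.04964214, -0.70100442])}
```

View pics/top0.png

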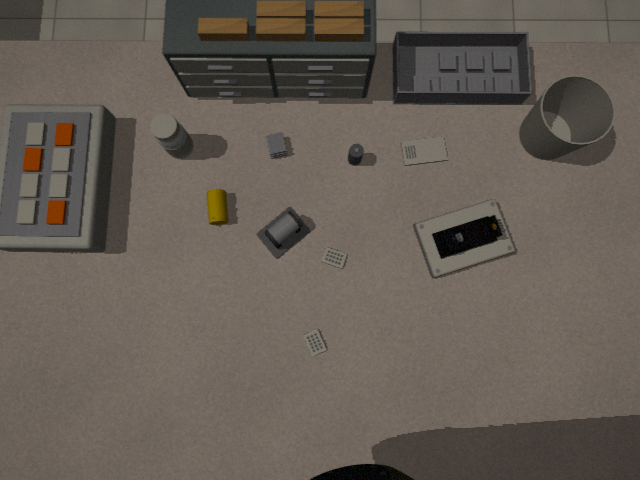

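View pics/scene0.png

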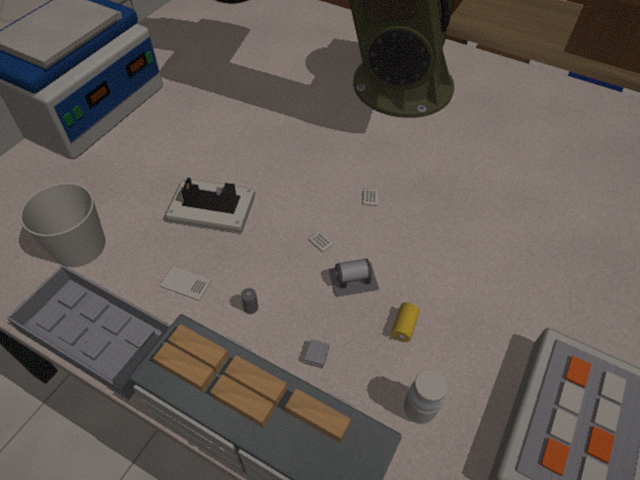

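The top view shows the grey cell on its rest at about (283,229), the yellow look-alike lying loose at (217,207), the logger at (465,238) and the thin upright cell at (356,153). The grey cell fits the description, being the only one on a plate with ribs. I'll confirm that in an enlarged crop.

```bash
cat > h.py <<'E'
import numpy as np,cv2
from scipy.spatial.transform import Rotation as R
def rot(q): return R.from_quat(np.r_[q[1:],q[0]])
def ray(c,u,v):
    f=240/np.tan(np.radians(c["vfov"]/2))
    return rot(c["attitude"]).apply([(u-c["cx"])/f,-(v-c["cy"])/f,-1])
def onz(c,u,v,z):
    d=ray(c,u,v); e=np.asarray(c["eye"]); return e+d*(z-e[2])/d[2]
def proj(c,p):
    f=240/np.tan(np.radians(c["vfov"]/2))
    q=rot(c["attitude"]).inv().apply(np.asarray(p)-c["eye"]); return np.c_[c["cx"]-f*q[...,0]/q[...,2],c["cy"]+f*q[...,1]/q[...,2]] if q.ndim>1 else np.array([c["cx"]-f*q[0]/q[2],c["cy"]+f*q[1]/q[2]])
def tri(c1,p1,c2,p2):
    A=[];b=[]
    for c,p in((c1,p1),(c2,p2)):
        d=ray(c,*p);d/=np.linalg.norm(d);M=np.eye(3)-np.outer(d,d);A.append(M);b.append(M@c["eye"])
    return np.linalg.lstsq(np.vstack(A),np.hstack(b),rcond=None)[0]
E
python3 - <<'E'
import cv2,numpy as np
t=cv2.imread("pics/top0.png");s=cv2.imread("pics/scene0.png")
def cr(i,x,y,w,h,k):return cv2.resize(i[y:y+h,x:x+w],None,fx=k,fy=k,interpolation=cv2.INTER_CUBIC)
# left: rest 80x60 from (245,198); right: logger 114x84 from (408,194)
a=cr(t,245,198,80,60,5); b=cr(t,410,198,110,84,5)[:300*2]
c=cr(s,320,245,80,60,5);d=cr(s,160,170,110,70,4)
o=np.zeros((600,800,3),np.uint8)
o[:300,:400]=a;o[300:600,:400]=c
bb=cv2.resize(b,(400,305))[:300];o[:300,400:]=bb
o[300:554,400:]=cv2.resize(d,(400,254))
cv2.imwrite("pics/crop.png",o)
E
```

```text
(no output)
```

View pics/crop.png

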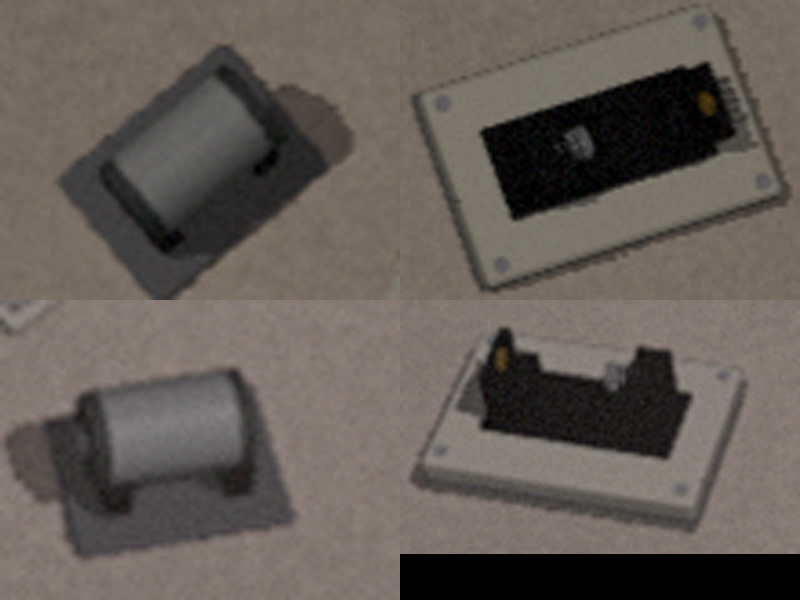

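The crop shows the grey cell on the ribbed plate, corners around (289,207), (257,234), (277,258) and (311,230), so this is the right cell. On the logger the brass contact is to the right and the spring to the left. I can't see the nub end yet.

```bash
python3 - <<'E'
from workcell import r
from h import *
c=r.capture("top");s=r.capture("scene")
L=[onz(c,u,v,.026) for u,v in((414.4,224.2),(495.8,199.4),(516.7,252.3),(433.9,277.9))]
P=[onz(c,u,v,.005) for u,v in((289.4,207),(257,234.4),(277,258),(310.6,230.4))]
for N,Q in(("log",L),("rest",P)):
    Q=np.array(Q);print(N,Q.mean(0),np.round(np.linalg.norm(Q-np.roll(Q,-1,0),axis=1),4))
    d=[Q[i]-Q[i-1] for i in range(4)];print([round(np.degrees(np.arctan2(x[1],x[0])),1) for x in d])
L=np.array(L);x=(L[0]-L[1]+L[3]-L[2]);x/=np.linalg.norm(x);o=L.mean(0)-.008*x;print("logger o",o,"x",x)
th=np.arctan2(x[1],x[0]);y=np.array([-x[1],x[0],0])
o[2]=0
for n,p in(("contact",[-.032,0,.059]),("cap",[.027,0,.059])):
    w=o+p[0]*x+p[1]*y+np.array([0,0,p[2]]);print(n,w,proj(c,w),proj(s,w))
# same corners in scene crop: scale 400/110,254/70 origin(160,170)
S=[onz(s,160+(u-400)/3.636,170+(v-300)/3.629,.026) for u,v in((484,332),(745,372),(694,518),(415,474))]
S=np.array(S);print("scene log mean",S.mean(0),np.linalg.norm(S-np.roll(S,-1,0),axis=1))
S=np.array([onz(s,320+u/5,245+(v-300)/5,.005) for u,v in((293,522),(78,555),)]);print(S)
E
```

```text
log [ 0.55881129 -0.16856404  0.026     ] [0.1509 0.0987 0.1509 0.0987]
[np.float64(18.5), np.float64(-72.3), np.float64(-161.5), np.float64(107.7)]
rest [0.56974741 0.14938601 0.005     ] [0.0767 0.0562 0.0779 0.0579]
[np.float64(42.4), np.float64(131.7), np.float64(-138.8), np.float64(-49.5)]
logger o [ 0.56124054 -0.17618629  0.026     ] x [-0.3036565   0.95278158  0.        ]
contact [ 0.57095755 -0.2066753   0.059     ] [494.15134722 227.97175515] [188.28300274 184.39610885]
cap [ 0.55304182 -0.15046119  0.059     ] [460.73179977 238.22498899] [217.77467843 189.22758684]
scene log mean [ 0.56808619 -0.16196733  0.026     ] [0.14958821 0.10373725 0.1507     0.10448974]
[[0.5703813  0.20224768 0.005     ]
 [0.6202365  0.14223985 0.005     ]]
```

Emit:
servo_tool --increments '[0,0,0,0.118,-0.104,-0.01,1,0,0,0,0.118,-0.104,-0.01,1,0,0,0,0.118,-0.104,-0.01,1,0,0,0,0.118,-0.104,-0.01,1,0,0,0,0.118,-0.104,-0.01,1,0,0,0,0.118,-0.104,-0.01,1,0,0,0,0.118,-0.104,-0.01,1,0,0,0,0.118,-0.104,-0.01,1,0,0,0,0.118,-0.104,-0.01,1,0,0,0,0.118,-0.104,-0.01,1]'

```text
time_s: 1.03
position: [0.3689, -0.1863, 0.2307]
tool_rot: [0.0, 0.988, 0.152, 0.0]
ft_force: [0.6, 0.1, 0.3]
grip_width: 0.0942
gripper_force: 0.0
```

Emit:
servo_tool --increments '[0,0,0,0.118,-0.104,-0.01,1,0,0,0,0.118,-0.104,-0.01,1,0,0,0,0.118,-0.104,-0.01,1,0,0,0,0.118,-0.104,-0.01,1,0,0,0,0.118,-0.104,-0.01,1,0,0,0,0.118,-0.104,-0.01,1,0,0,0,0.118,-0.104,-0.01,1,0,0,0,0.118,-0.104,-0.01,1,0,0,0,0.118,-0.104,-0.01,1,0,0,0,0.118,-0.104,-0.01,1]'

```text
time_s: 1.87
position: [0.5724, 0.1505, 0.2554]
tool_rot: [0.0, 0.988, 0.152, -0.0]
ft_force: [0.1, -0.6, 0.6]
grip_width: 0.094
gripper_force: 0.0
```

Emit:
servo_tool --increments '[0,0,-0.079,0,0,0,1,0,0,-0.079,0,0,0,1,0,0,-0.079,0,0,0,1,0,0,-0.079,0,0,0,1,0,0,-0.079,0,0,0,1,0,0,-0.079,0,0,0,1,0,0,-0.079,0,0,0,1,0,0,-0.079,0,0,0,1]'

```text
time_s: 2.53
position: [0.5717, 0.1485, 0.2552]
tool_rot: [-0.0, 0.795, 0.607, -0.0]
ft_force: [-0.1, 0.4, 0.6]
grip_width: 0.0943
gripper_force: 0.0
```

Emit:
servo_tool --increments '[0,0,-0.079,0,0,0,1,0,0,-0.079,0,0,0,1,0,0,-0.079,0,0,0,1,0,0,-0.079,0,0,0,1,0,0,-0.079,0,0,0,1,0,0,-0.079,0,0,0,1,0,0,-0.079,0,0,0,1,0,0,-0.079,0,0,0,1]'

```text
time_s: 3.2
position: [0.5717, 0.1484, 0.2552]
tool_rot: [-0.0, 0.41, 0.912, -0.0]
ft_force: [-0.1, -0.5, 1.6]
grip_width: 0.0939
gripper_force: 0.0
```

```bash
python3 - <<'E'
from workcell import r
from h import *
c=r.capture("wrist");cv2.imwrite("pics/w1.png",c["frame"])
np.save("pics/w1.npy",{k:v for k,v in c.items() if k!="frame"},allow_pickle=True)
s=r.sense();print(s["time_s"],s["position"],rot(s["tool_rot"]).as_matrix().round(4),s["joint_pos"],s["ft_force"])
T=rot(s["tool_rot"]);print("cam in tool",T.inv().apply(c["eye"]-s["position"]),(T.inv()*rot(c["attitude"])).as_matrix().round(3),c["vfov"],c["cx"],c["cy"])
E
```

```text
3.25 [0.57173988 0.14842491 0.25520997] [[-6.708e-01  7.416e-01 -4.000e-04]
 [ 7.416e-01  6.708e-01 -1.000e-04]
 [ 2.000e-04 -4.000e-04 -1.000e+00]] [ 1.92003725e-01  3.61088080e-01  1.32520996e+00 -2.05014078e-05
  1.45571800e+00 -5.43272211e-01] [0.77222297 0.47023673 0.21491168]
cam in tool [ 0.08537117  0.00092553 -0.18038356] [[-0.011  0.957  0.289]
 [ 1.     0.01   0.005]
 [ 0.001  0.289 -0.957]] 69.50081269813401 320.24452355893476 242.75480733321885
```

View pics/w1.png

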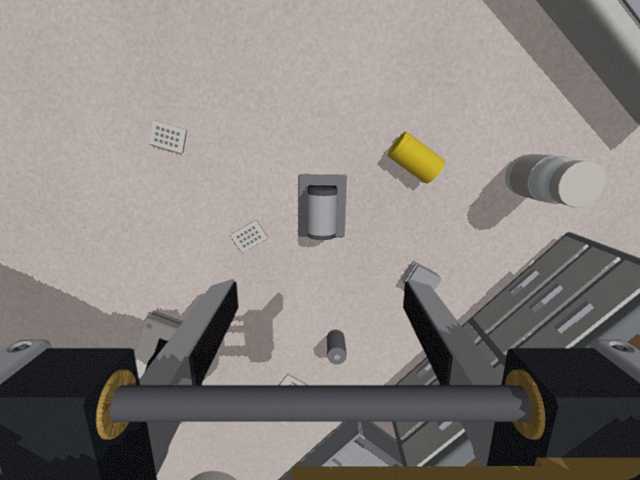

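The wrist view shows the cell at (322,210) lined up with the tool, with the plate around it and a dark end at the top. I'll enlarge it to find the nub.

```bash
python3 - <<'E'
import cv2
i=cv2.imread("pics/w1.png")[165:250,280:365]
cv2.imwrite("pics/w1c.png",cv2.convertScaleAbs(cv2.resize(i,None,fx=7,fy=7,interpolation=cv2.INTER_CUBIC),alpha=1.3,beta=20))
E
```

```text
(no output)
```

View pics/w1c.png

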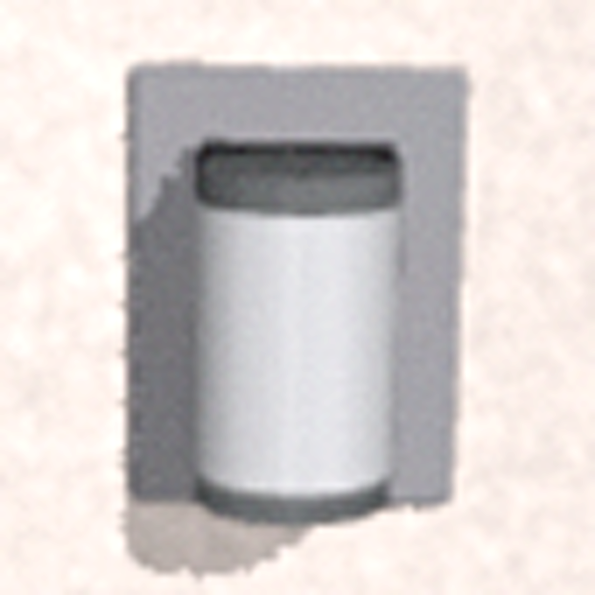

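Emit:
servo_tool --increments '[0,0,0,0.06,0,0.14,1,0,0,0,0.06,0,0.14,1,0,0,0,0.06,0,0.14,1,0,0,0,0.06,0,0.14,1,0,0,0,0,0,0,1]'

```text
time_s: 3.67
position: [0.528, 0.1942, 0.109]
tool_rot: [-0.004, 0.414, 0.91, -0.003]
ft_force: [-0.4, -0.5, -1.1]
grip_width: 0.0937
gripper_force: 0.0
```

```bash
python3 - <<'E'
from workcell import r
from h import *
c=r.capture("wrist");cv2.imwrite("pics/w2.png",c["frame"])
np.save("pics/w2.npy",{k:v for k,v in c.items() if k!="frame"},allow_pickle=True)
s=r.sense();print(s["time_s"],s["position"])
p=proj(c,[.571,.149,.031]);print(p)
u,v=p.astype(int);i=c["frame"][v-75:v+75,u-100:u+100]
cv2.imwrite("pics/w2c.png",cv2.convertScaleAbs(cv2.resize(i,None,fx=4,fy=4,interpolation=cv2.INTER_CUBIC),alpha=1.2,beta=30));print(u-100,v-75)
E
```

```text
3.7167 [0.53035201 0.1937915  0.11290237]
[324.92398184 322.73890972]
224 247
```

View pics/w2c.png

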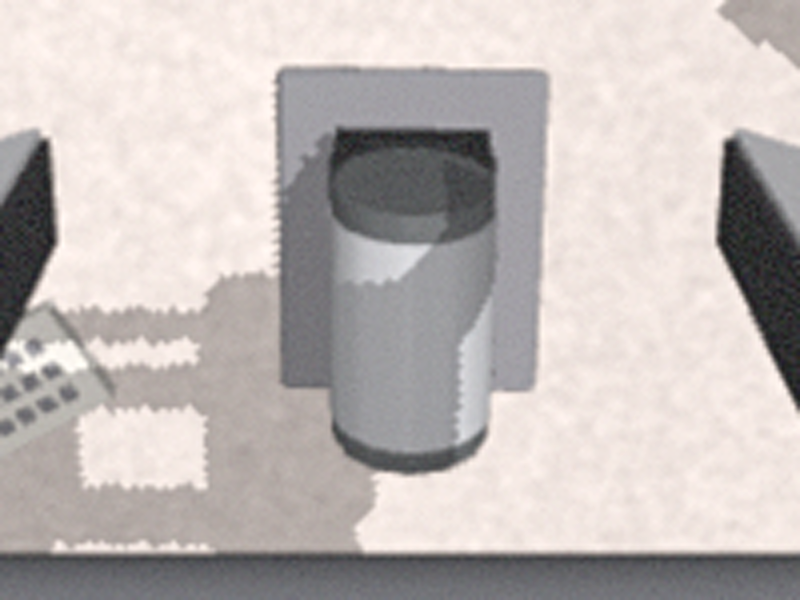

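The far (tool +x) end is a plain flat face with no nub, so the nub is at tool −x and the flat end points along tool +x, which is the good case. The flat-end top rim is at about crop (412,215) and the nub-end top rim at (410,472).

```bash
python3 - <<'E'
from workcell import r
from h import *
c=np.load("pics/w2.npy",allow_pickle=True).item()
f=lambda u,v,z:onz(c,224+u/4,247+v/4,z)
a=f(412,215,.048);b=f(410,472,.048);m=(a+b)/2
print("top rim",a,b,np.linalg.norm(a-b),np.degrees(np.arctan2(*(a-b)[1::-1])),"mid",m)
P=np.array([f(u,v,.005) for u,v in((280,68),(549,70),(535,391),(282,387))])
print("plate",P.mean(0),np.linalg.norm(P-np.roll(P,-1,0),axis=1),[np.degrees(np.arctan2(*(P[i]-P[j])[1::-1])) for i,j in((0,3),(1,2))])
s=r.sense();T=rot(s["tool_rot"]).inv()
M=rot(s["tool_rot"]).as_matrix();print(np.degrees(np.arctan2(M[1,0],M[0,0])),s["position"])
for q in(m,P.mean(0)):print("shift mm",T.apply(q-s["position"])*1e3)
E
```

```text
top rim [0.55333841 0.17148326 0.048     ] [0.59100289 0.12808628 0.048     ] 0.05746225144940366 130.9548936151094 mid [0.57217065 0.14978477 0.048     ]
plate [0.57064477 0.15211273 0.005     ] [0.05882044 0.08020825 0.05949817 0.07978517] [np.float64(130.14087161001882), np.float64(130.6274537267413)]
131.16209058392067 [0.53035201 0.1937915  0.11290237]
shift mm [-60.81463712   2.85969495  64.73878951]
shift mm [-58.16349883   3.46992411 107.74282159]
```

Emit:
servo_tool --increments '[0,0,0.0145,-0.117,0.0025,0.03,1,0,0,0,-0.116,0.0025,0.03,1,0,0,0,0,0,0.1,1,0,0,0,0,0,0.1,1,0,0,0,0,0,0.1,1,0,0,0,0,0,0.028,1,0,0,0,0,0,0,1,0,0,0,0,0,0,1]'

```text
time_s: 4.38
position: [0.5724, 0.1501, 0.0205]
tool_rot: [0.001, 0.424, 0.906, 0.001]
ft_force: [0.5, 0.7, -0.6]
grip_width: 0.0939
gripper_force: 0.0
```

```bash
cat > st.py <<'E'
from workcell import r
from h import *
s=r.sense();M=rot(s["tool_rot"]).as_matrix()
print(s["time_s"],"pos",s["position"].round(5),"yaw",np.degrees(np.arctan2(M[1,0],M[0,0])).round(2),"z",M[:,2].round(4),"F",s["ft_force"].round(2),"M",s["wrist_torque"].round(3),s["grip_width"],s["gripper_force"])
E
python3 st.py
```

```text
4.3833 pos [0.57236 0.15008 0.02045] yaw 129.86 z [ 2.1e-03  4.0e-04 -1.0e+00] F [ 0.48  0.73 -0.65] M [-0.032 -0.067 -0.002] 0.09385058869076064 0.0
```

Emit:
servo_tool --increments '[0,0,-0.01,0.003,0,0.03,1,0,0,0,0,0,0,1,0,0,0,0,0,0,0.3,0,0,0,0,0,0,0.3,0,0,0,0,0,0,0.3,0,0,0,0,0,0,0.3,0,0,0,0,0,0,0.3,0,0,0,0,0,0,0.3,0,0,0,0,0,0,0.3,0,0,0,0,0,0,0.3]' --force 40

```text
time_s: 5.22
position: [0.5706, 0.1507, 0.0109]
tool_rot: [-0.0, 0.416, 0.909, -0.0]
ft_force: [-0.3, -0.3, 0.4]
grip_width: 0.0443
gripper_force: 0.0
```

```bash
python3 st.py
```

```text
5.2167 pos [0.57059 0.15071 0.01094] yaw 130.82 z [-1.e-04  0.e+00 -1.e+00] F [-0.34 -0.3   0.44] M [-0.004 -0.093 -0.043] 0.04433243080702906 0.0
```

Emit:
servo_tool --increments '[0,0,0,0,0,-0.005,0.2,0,0,0,0,0,0,0.2,0,0,0,0,0,0,0.2,0,0,0,0,0,0,0.2,0,0,0,0,0,0,0.2]' --force 40

```text
time_s: 5.63
position: [0.5712, 0.1511, 0.0127]
tool_rot: [0.001, 0.416, 0.909, 0.001]
ft_force: [3.7, 4.0, 2.5]
grip_width: 0.033
gripper_force: 40.0
```

```bash
python3 st.py
```

```text
5.6333 pos [0.5712  0.15106 0.0127 ] yaw 130.82 z [ 1.6e-03  6.0e-04 -1.0e+00] F [3.74 4.   2.5 ] M [ 0.727 -0.849 -0.016] 0.033023081992334447 39.996297955513
```

Emit:
servo_tool --increments '[0,0,0,0,0,-0.05,0.2,0,0,0,0,0,-0.14,0.2,0,0,0,0,0,-0.16,0.2,0,0,0,0,0,-0.16,0.2,0,0,0,0,0,-0.13,0.2,0,0,0,0,0,0,0.2]'

```text
time_s: 6.13
position: [0.5724, 0.1509, 0.1797]
tool_rot: [0.004, 0.416, 0.909, 0.003]
ft_force: [0.8, 0.1, -1.1]
grip_width: 0.033
gripper_force: 40.0
```

Emit:
servo_tool --increments '[0,0,0,-0.107,-0.098,0,0.2,0,0,0,-0.107,-0.098,0,0.2,0,0,0,-0.107,-0.098,0,0.2,0,0,0,-0.107,-0.098,0,0.2,0,0,0,-0.107,-0.098,0,0.2,0,0,0,-0.107,-0.098,0,0.2,0,0,0,-0.107,-0.098,0,0.2,0,0,0,-0.107,-0.098,0,0.2,0,0,0,-0.107,-0.098,0,0.2,0,0,0,0,0,0,0.2]'

```text
time_s: 6.97
position: [0.5597, -0.181, 0.1716]
tool_rot: [-0.001, 0.418, 0.908, -0.001]
ft_force: [-0.4, -0.4, -1.3]
grip_width: 0.0334
gripper_force: 40.0
```

Emit:
servo_tool --increments '[0,0,0.064,0,0,0,0.2,0,0,0.064,0,0,0,0.2,0,0,0.064,0,0,0,0.2,0,0,0.064,0,0,0,0.2,0,0,0,0,0,0,0.2,0,0,0,0,0,0,0.2,0,0,0,0,0,0,0.2,0,0,0,0,0,0,0.2]'

```text
time_s: 7.63
position: [0.561, -0.1755, 0.1721]
tool_rot: [-0.0, 0.588, 0.809, -0.0]
ft_force: [-1.0, -0.6, -1.7]
grip_width: 0.0334
gripper_force: 40.0
```

```bash
python3 st.py; python3 - <<'E'
from workcell import r
from h import *
c=r.capture("wrist");np.save("pics/w3.npy",{k:v for k,v in c.items() if k!="frame"},allow_pickle=True)
i=c["frame"];cv2.imwrite("pics/w3.png",i)
u,v=proj(c,[.559,-.168,.03]).astype(int);print(u,v)
x0,y0=max(0,u-133),max(0,v-100);print(x0,y0)
cv2.imwrite("pics/w3c.png",cv2.convertScaleAbs(cv2.resize(i[y0:y0+200,x0:x0+266],None,fx=3,fy=3,interpolation=cv2.INTER_CUBIC),alpha=1.2,beta=30))
E
```

```text
7.6333 pos [ 0.56098 -0.17549  0.17209] yaw 107.92 z [-4.e-04  1.e-04 -1.e+00] F [-1.03 -0.61 -1.69] M [-0.044 -0.073  0.034] 0.03343982251620063 39.995625615119934
321 222
188 122
```

View pics/w3c.png

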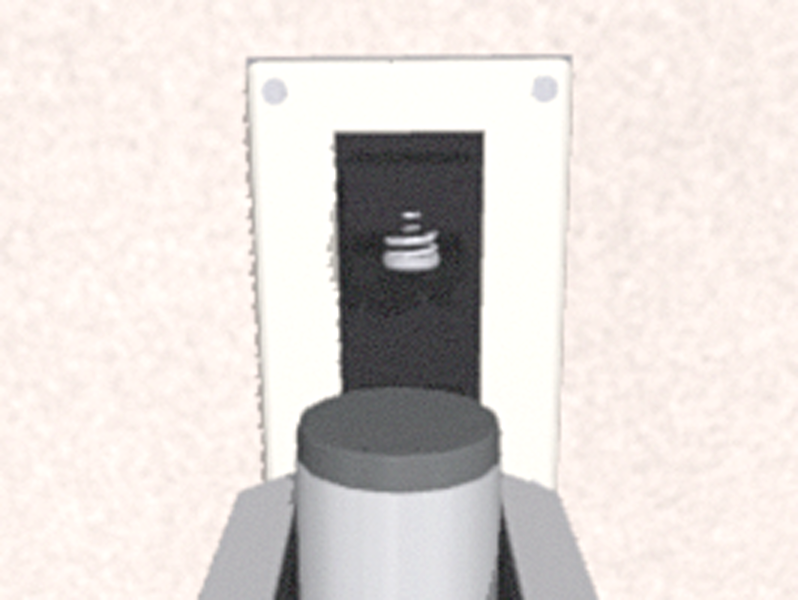

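The view shows the held cell's flat face at the bottom (top rim near crop (398,490)), and the spring cap ahead at (411,258). The black plate's far corners are at (335,132) and (485,132), and the case's far edge runs from (248,61) to (571,61).

```bash
python3 - <<'E'
from workcell import r
from h import *
c=np.load("pics/w3.npy",allow_pickle=True).item()
f=lambda u,v,z:onz(c,188+u/3,122+v/3,z)
A=f(248,61,.026);B=f(571,61,.026);C=f(335,132,.029);D=f(485,132,.029)
E1=f(268,478,.026);E2=f(556,490,.026)
ang=lambda p:np.degrees(np.arctan2(p[1],p[0])).round(2)
print("w",np.linalg.norm(A-B),np.linalg.norm(C-D),"yaw from edges",ang(A-B)-90 ,ang(C-D)-90,ang(A-E1),ang(B-E2))
G=f(342,388,.029);H=f(480,388,.029);print(ang(C-G),ang(D-H))
th=np.radians(107.9);x=np.array([np.cos(th),np.sin(th),0]);y=np.array([-x[1],x[0],0])
# estimate origin
for n,p,lx in(("case",(A+B)/2,.083),("plate",(C+D)/2,.062),):
    o=p-lx*x;print(n,"origin",o)
l=f(384,262,.059);k=f(439,262,.059);print("cap w",np.linalg.norm(l-k),"mid",(l+k)/2)
o0=(A+B)/2-.083*x
print("cap in logger xy",[(((l+k)/2-o0)@x),((l+k)/2-o0)@y])
s=r.sense();T=rot(s["tool_rot"]).inv()
# cell: face left/right extremes at axis height
g=s["position"][2]+.0188
for dz in(-.002,0,.002):
    l=f(297,440,g+dz);k=f(500,440,g+dz);print("cell dia",np.linalg.norm(l-k),T.apply((l+k)/2-s["position"]))
t=f(398,490,g+.017);print("rim top tool",T.apply(t-s["position"]))
E
```

```text
w 0.09758309911260651 0.04577150757277788 yaw from edges -252.18 -252.17 108.3 108.52
108.43 108.09
case origin [ 0.56440212 -0.1758447   0.026     ]
plate origin [ 0.56449905 -0.17557645  0.029     ]
cap w 0.015786940373939965 mid [ 0.55615399 -0.14912738  0.059     ]
cap in logger xy [np.float64(0.027959171304417017), np.float64(-0.000362867386727651)]
cell dia 0.03420015818371882 [ 0.02219285 -0.00025061 -0.01679555]
cell dia 0.03378198644404654 [ 0.02296558 -0.00025104 -0.0187954 ]
cell dia 0.033363814704374356 [ 0.0237383  -0.00025147 -0.02079525]
rim top tool [ 0.02145453 -0.00033311 -0.03579567]
```

```bash
python3 - <<'E'
from workcell import r
from h import *
c=np.load("pics/w3.npy",allow_pickle=True).item()
f=lambda u,v,z:onz(c,188+u/3,122+v/3,z)
s=r.sense();T=rot(s["tool_rot"]).inv();p=s["position"];g=p[2]+.0188
for dz in(0,.0015):
  print(T.apply(f(398,455,g+dz+.017)-p),T.apply(f(398,388,g+dz-.017)-p))
o=np.array([.5644,-.1757,0]);th=np.radians(108.0);x=np.array([np.cos(th),np.sin(th),0])
print("bay in tool",T.apply(o+[0,0,.059]-p),"contact",T.apply(o-.032*x+[0,0,.059]-p))
E
```

```text
[ 0.02713542 -0.00032868 -0.03579456] [ 0.02646507 -0.00032864 -0.00179469]
[ 0.02773985 -0.00032824 -0.03729444] [ 0.02696005 -0.00032828 -0.00329459]
bay in tool [-0.00120715  0.00323544  0.11311446] contact [-0.03320708  0.00330017  0.11310814]
```

Emit:
servo_tool --increments '[0,0,0,-0.0285,0.0066,0.124,0.2,0,0,0,-0.0285,0.0066,0.124,0.2,0,-0.0639,0,0,0,0,0.2,0,-0.0639,0,0,0,0,0.2,0,-0.0639,0,0,0,0,0.2,0,-0.0639,0,0,0,0,0.2,0,0,0,0,0,0,0.2,0,0,0,0,0,0,0.2,0,0,0,0,0,0,0.2]'

```text
time_s: 8.43
position: [0.5689, -0.1883, 0.1105]
tool_rot: [0.16, 0.578, 0.792, -0.117]
ft_force: [0.2, -0.2, -1.0]
grip_width: 0.0332
gripper_force: 40.0
```

```bash
cat > lg.py <<'E'
# state in logger frame: TCP, pitch, flat-end centre (mm), force
import sys
from workcell import r
from h import *
O=np.array([.5644,-.1757,0]);TH=np.radians(108.0);FL=np.array([28.1,0,-18.3])
L=R.from_euler("z",TH)
def st(n=4,fl=FL):
    F=[];
    for _ in range(n):
        s=r.sense();F.append(s["ft_force"]);r.capture("wrist")
    T=L.inv()*rot(s["tool_rot"]);p=L.inv().apply(s["position"]-O)*1e3
    M=T.as_matrix();F=L.inv().apply(np.mean(F,0))
    print("t",round(s["time_s"],2),"tcp",p.round(2),"pitch",np.degrees(np.arctan2(-M[2,0],M[0,0])).round(2),"yaw",np.degrees(np.arctan2(M[1,0],M[0,0])).round(2),"roll",np.degrees(M[2,1]).round(2),"flat",(p+T.apply(fl)).round(2),"nub",(p+T.apply(fl-[61,0,0])).round(2),"F",F.round(2),"M",L.inv().apply(s["wrist_torque"]).round(2),"grip",s["grip_width"].round(4))
    return p,T
def go(dp,T): print("units",(T.inv().apply(np.array(dp))/250).round(4))  # dp mm in logger axes
E
python3 - <<'E'
from lg import *
p,T=st(2)
c=r.capture("wrist");np.save("pics/w4.npy",{k:v for k,v in c.items() if k!="frame"},allow_pickle=True);i=c["frame"];cv2.imwrite("pics/w4.png",i)
g=L.apply(np.array([.03,0,.05]))+O;u,v=proj(c,g).astype(int)
x0,y0=max(0,u-133),max(0,v-100);print(u,v,x0,y0)
cv2.imwrite("pics/w4c.png",cv2.convertScaleAbs(cv2.resize(i[y0:y0+200,x0:x0+266],None,fx=3,fy=3,interpolation=cv2.INTER_CUBIC),alpha=1.4,beta=40))
E
```

```text
Traceback (most recent call last):
  File "lg.py", line 13, in st
    print("t",round(s["time_s"],2),"tcp",p.round(2),"pitch",np.degrees(np.arctan2(-M[2,0],M[0,0])).round(2),"yaw",np.degrees(np.arctan2(M[1,0],M[0,0])).round(2),"roll",np.degrees(M[2,1]).round(2),"flat",(p+T.apply(fl)).round(2),"nub",(p+T.apply(fl-[61,0,0])).round(2),"F",F.round(2),"M",L.inv().apply(s["wrist_torque"]).round(2),"grip",s["grip_width"].round(4))
                                                                                                                                                                                                                                                                                                                                                ^^^^^^^^^^^^^^^^^^^^^
AttributeError: 'float' object has no attribute 'round'
```

```bash
sed -i 's/s\["grip_width"\].round(4)/round(s["grip_width"],4)/' lg.py
python3 - <<'E'
from lg import *
p,T=st(2)
c=r.capture("wrist");np.save("pics/w4.npy",{k:v for k,v in c.items() if k!="frame"},allow_pickle=True);i=c["frame"];cv2.imwrite("pics/w4.png",i)
g=L.apply(np.array([.03,0,.05]))+O;u,v=proj(c,g).astype(int)
x0,y0=max(0,u-133),max(0,v-100);print(u,v,x0,y0)
cv2.imwrite("pics/w4c.png",cv2.convertScaleAbs(cv2.resize(i[y0:y0+200,x0:x0+266],None,fx=3,fy=3,interpolation=cv2.INTER_CUBIC),alpha=1.4,beta=40))
E
```

```text
t 8.58 tcp [-1.3900e+01 -6.0000e-02  1.1041e+02] pitch 22.94 yaw -0.29 roll 0.02 flat [ 19.11  -0.22 116.31] nub [-3.7060e+01  7.0000e-02  1.4008e+02] F [-0.28 -0.3  -1.45] M [-0.06 -0.26  0.01] grip 0.0336
320 173 187 73
```

View pics/w4c.png

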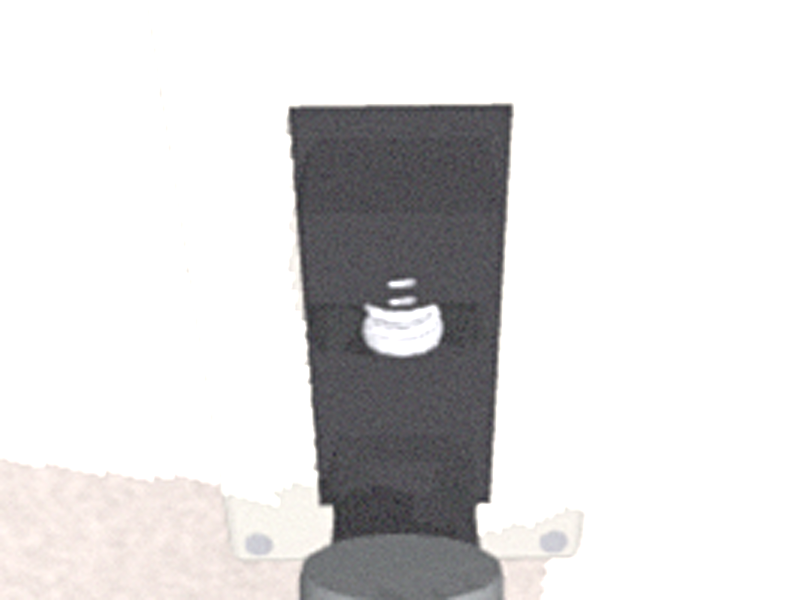

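The cell (centre 401) and cap (402) line up sideways to within about 0.5 mm, so I'm lowering it tilted.

Emit:
servo_tool --increments '[0,0,0,0.0283,0,0.0633,0.2,0,0,0,0.0283,0,0.0633,0.2,0,0,0,0.0283,0,0.0633,0.2,0,0,0,0,0,0,0.2,0,0,0,0,0,0,0.2,0,0,0,0,0,0,0.2]'

```text
time_s: 9.18
position: [0.5688, -0.1875, 0.0593]
tool_rot: [0.162, 0.578, 0.792, -0.117]
ft_force: [-0.1, 0.5, -1.7]
grip_width: 0.0333
gripper_force: 40.0
```

```bash
python3 - <<'E'
from lg import *
p,T=st(3);go([0,0,-4],T);go([2,0,0],T);go([1,0,0],T)
E
```

```text
t 9.28 tcp [-12.56  -0.66  59.49] pitch 23.05 yaw -0.26 roll 0.09 flat [20.46 -0.78 65.33] nub [-35.67  -0.52  89.21] F [ 0.49 -0.11 -1.28] M [-0.07 -0.15  0.02] grip 0.033
units [ 0.0063 -0.      0.0147]
units [ 0.0074 -0.     -0.0031]
units [ 0.0037 -0.     -0.0016]
```

Emit:
servo_tool --increments '[0,0,0,0.0039,-0.0006,0.0092,0.2,0,0,0,0.0039,-0.0006,0.0092,0.2,0,0,0,0,0,0,0.2,0,0,0,0,0,0,0.2]'

```text
time_s: 9.67
position: [0.5682, -0.1874, 0.0534]
tool_rot: [0.161, 0.577, 0.792, -0.117]
ft_force: [0.9, -0.3, 0.3]
grip_width: 0.0332
gripper_force: 40.0
```

Emit:
servo_tool --increments '[0,0,0,0.0037,0,-0.0016,0.2,0,0,0,0.0037,0,-0.0016,0.2,0,0,0,0,0,0,0.2,0,0,0,0,0,0,0.2]'

```text
time_s: 10.0
position: [0.5672, -0.1853, 0.0531]
tool_rot: [0.161, 0.577, 0.792, -0.118]
ft_force: [-0.3, 0.3, -2.1]
grip_width: 0.0332
gripper_force: 40.0
```

```bash
python3 - <<'E'
from lg import *
p,T=st(4)
E
```

```text
t 10.15 tcp [-10.11   0.17  53.14] pitch 23.0 yaw -0.22 roll -0.01 flat [2.291e+01 5.000e-02 5.901e+01] nub [-33.24   0.26  82.84] F [ 0.41  0.08 -2.13] M [-0.06 -0.28 -0.02] grip 0.0334
```

Emit:
servo_tool --increments '[0,0,0,0.0033,0,-0.0025,0.2,0,0,0,0.0033,0,-0.0025,0.2,0,0,0,0,0,0,0.2,0,0,0,0,0,0,0.2]'

```text
time_s: 10.53
position: [0.5668, -0.1834, 0.0537]
tool_rot: [0.161, 0.577, 0.792, -0.117]
ft_force: [0.4, -0.7, -0.9]
grip_width: 0.033
gripper_force: 40.0
```

```bash
python3 - <<'E'
from lg import *
p,T=st(4)
E
```

```text
t 10.68 tcp [-8.17  0.13 53.73] pitch 23.0 yaw -0.22 roll 0.0 flat [24.85  0.   59.6 ] nub [-31.3    0.22  83.44] F [-0.09  0.19 -1.45] M [-0.09 -0.19 -0.01] grip 0.0331
```

Emit:
servo_tool --increments '[0,0,0,0.0037,0,-0.0016,0.2,0,0,0,0,0,0,0.2,0,0,0,0,0,0,0.2]'

```text
time_s: 10.98
position: [0.5665, -0.1825, 0.0538]
tool_rot: [0.161, 0.577, 0.792, -0.118]
ft_force: [-0.0, -1.7, -2.4]
grip_width: 0.0331
gripper_force: 40.0
```

Emit:
servo_tool --increments '[0,0,0,0.0037,0,-0.0016,0.2,0,0,0,0,0,0,0.2,0,0,0,0,0,0,0.2]'

```text
time_s: 11.23
position: [0.5662, -0.1817, 0.0538]
tool_rot: [0.161, 0.577, 0.792, -0.118]
ft_force: [0.6, -3.3, -2.1]
grip_width: 0.0334
gripper_force: 40.0
```

```bash
python3 - <<'E'
from lg import *
p,T=st(4)
E
```

```text
t 11.38 tcp [-6.26  0.13 53.8 ] pitch 23.01 yaw -0.23 roll 0.0 flat [26.76  0.   59.66] nub [-29.39   0.22  83.51] F [-3.37 -0.07 -1.98] M [-0.12  0.31  0.  ] grip 0.0331
```

The spring has made contact, at 3.4 N. I'll push about 3 mm more in small steps.

Emit:
servo_tool --increments '[0,0,0,0.0037,0,-0.0016,0.2,0,0,0,0.0037,0,-0.0016,0.2,0,0,0,0,0,0,0.2,0,0,0,0,0,0,0.2]'

```text
time_s: 11.77
position: [0.5657, -0.18, 0.054]
tool_rot: [0.161, 0.577, 0.792, -0.118]
ft_force: [2.1, -7.4, -0.9]
grip_width: 0.033
gripper_force: 40.0
```

Emit:
servo_tool --increments '[0,0,0,0.0037,0,-0.0016,0.2,0,0,0,0,0,0,0.2,0,0,0,0,0,0,0.2]'

```text
time_s: 12.02
position: [0.5655, -0.1793, 0.0541]
tool_rot: [0.162, 0.577, 0.792, -0.118]
ft_force: [2.5, -9.1, -2.1]
grip_width: 0.0332
gripper_force: 40.0
```

```bash
python3 - <<'E'
from lg import *
p,T=st(4)
E
```

```text
t 12.17 tcp [-3.79  0.06 54.12] pitch 23.07 yaw -0.23 roll 0.02 flat [29.23 -0.06 59.95] nub [-26.89   0.16  83.85] F [-9.33  0.44 -2.08] M [-0.02  1.33  0.  ] grip 0.033
```

Emit:
servo_tool --increments '[0,0,0,0.0037,0,-0.0016,0.2,0,0,0,0,0,0,0.2,0,0,0,0,0,0,0.2]'

```text
time_s: 12.47
position: [0.5652, -0.1786, 0.0542]
tool_rot: [0.162, 0.577, 0.792, -0.118]
ft_force: [2.9, -11.4, -1.8]
grip_width: 0.033
gripper_force: 40.0
```

Emit:
servo_tool --increments '[0,0,0,0.0022,0,-0.0008,0.2,0,0,0,0,0,0,0.2,0,0,0,0,0,0,0.2]'

```text
time_s: 12.72
position: [0.5651, -0.1781, 0.0542]
tool_rot: [0.162, 0.577, 0.791, -0.118]
ft_force: [3.2, -12.9, -2.1]
grip_width: 0.0334
gripper_force: 40.0
```

```bash
python3 - <<'E'
from lg import *
p,T=st(6)
E
```

```text
t 12.97 tcp [-2.55  0.09 54.22] pitch 23.1 yaw -0.24 roll 0.02 flat [ 3.048e+01 -4.000e-02  6.003e+01] nub [-25.63   0.19  83.96] F [-12.7    0.73  -2.13] M [ 0.07  1.9  -0.02] grip 0.0332
```

Emit:
servo_tool --increments '[0,0.0111,0,0.0028,0,0.0014,0.2,0,0.0111,0,0.0028,0,0.0014,0.2,0,0,0,0,0,0,0.2,0,0,0,0,0,0,0.2]'

```text
time_s: 13.35
position: [0.5649, -0.1774, 0.0532]
tool_rot: [0.148, 0.58, 0.794, -0.108]
ft_force: [2.5, -12.4, -1.9]
grip_width: 0.0331
gripper_force: 40.0
```

```bash
python3 - <<'E'
from lg import *
p,T=st(5)
E
```

```text
t 13.55 tcp [-1.730e+00  5.000e-02  5.316e+01] pitch 21.12 yaw -0.24 roll 0.04 flat [31.07 -0.07 60.1 ] nub [-25.83   0.17  82.08] F [-13.37   0.68  -2.05] M [ 0.02  2.09 -0.03] grip 0.0333
```

Emit:
servo_tool --increments '[0,0.0139,0,0.0026,0,0.002,0.2,0,0.0139,0,0.0026,0,0.002,0.2,0,0,0,0,0,0,0.2,0,0,0,0,0,0,0.2]'

```text
time_s: 13.93
position: [0.5647, -0.1767, 0.0518]
tool_rot: [0.131, 0.582, 0.797, -0.095]
ft_force: [3.6, -13.5, -2.2]
grip_width: 0.0332
gripper_force: 40.0
```

```bash
python3 - <<'E'
from lg import *
p,T=st(5)
E
```

```text
t 14.13 tcp [-9.800e-01 -1.000e-02  5.182e+01] pitch 18.63 yaw -0.24 roll 0.05 flat [31.5  -0.13 60.18] nub [-26.31   0.11  79.67] F [-13.42   0.68  -1.45] M [ 0.02  2.2  -0.07] grip 0.0328
```

Emit:
servo_tool --increments '[0,0.0139,0,0.0026,0,0.002,0.2,0,0.0139,0,0.0026,0,0.002,0.2,0,0,0,0,0,0,0.2,0,0,0,0,0,0,0.2]'

```text
time_s: 14.52
position: [0.5645, -0.1759, 0.0504]
tool_rot: [0.114, 0.584, 0.8, -0.082]
ft_force: [3.7, -13.9, -2.9]
grip_width: 0.0331
gripper_force: 40.0
```

```bash
python3 - <<'E'
from lg import *
p,T=st(5)
E
```

```text
t 14.72 tcp [-1.300e-01 -1.000e-02  5.042e+01] pitch 16.14 yaw -0.24 roll 0.06 flat [31.95 -0.13 60.19] nub [-26.64   0.12  77.14] F [-13.9    0.64  -2.43] M [ 0.02  2.33 -0.02] grip 0.0332
```

Emit:
servo_tool --increments '[0,0.0167,0,0.0022,0,0.0029,0.2,0,0.0167,0,0.0022,0,0.0029,0.2,0,0.0167,0,0.0022,0,0.0029,0.2,0,0.0167,0,0.0022,0,0.0029,0.2,0,0,0,0,0,0,0.2,0,0,0,0,0,0,0.2]'

```text
time_s: 15.27
position: [0.5641, -0.1747, 0.047]
tool_rot: [0.072, 0.587, 0.805, -0.052]
ft_force: [3.1, -12.9, -1.7]
grip_width: 0.0332
gripper_force: 40.0
```

```bash
python3 - <<'E'
from lg import *
p,T=st(5)
E
```

```text
t 15.47 tcp [ 1.280e+00 -4.000e-02  4.699e+01] pitch 10.14 yaw -0.24 roll 0.06 flat [32.16 -0.15 60.06] nub [-27.88   0.1   70.8 ] F [-13.31   0.57  -2.08] M [0.09 2.32 0.05] grip 0.0332
```

Emit:
servo_tool --increments '[0,0.0161,0,0.0018,0,0.0028,0.2,0,0.0161,0,0.0018,0,0.0028,0.2,0,0.0161,0,0.0018,0,0.0028,0.2,0,0.0161,0,0.0018,0,0.0028,0.2,0,0.0161,0,0.0018,0,0.0028,0.2,0,0,0,0,0,0,0.2,0,0,0,0,0,0,0.2]'

```text
time_s: 16.1
position: [0.5635, -0.1729, 0.0431]
tool_rot: [0.021, 0.589, 0.807, -0.014]
ft_force: [2.6, -11.4, -2.3]
grip_width: 0.0328
gripper_force: 40.0
```

```bash
python3 - <<'E'
from lg import *
p,T=st(5)
E
```

```text
t 16.3 tcp [ 3.160e+00 -3.000e-02  4.312e+01] pitch 2.9 yaw -0.23 roll 0.06 flat [32.15 -0.13 59.97] nub [-28.77   0.12  63.06] F [-11.85   0.68  -2.6 ] M [0.09 2.14 0.04] grip 0.0331
```

Emit:
servo_tool --increments '[0,0.0161,0,0.0014,0,0.0028,0.2,0,0.0161,0,0.0014,0,0.0028,0.2,0,0,0,0,0,0,0.2,0,0,0,0,0,0.001,0.2,0,0,0,0,0,0.001,0.2,0,0,0,0,0,0,0.2,0,0,0,0,0,0,0.2]'

```text
time_s: 16.93
position: [0.5634, -0.1721, 0.0416]
tool_rot: [0.001, 0.589, 0.808, 0.0]
ft_force: [1.0, -12.0, 1.6]
grip_width: 0.0333
gripper_force: 40.0
```

```bash
python3 - <<'E'
from lg import *
p,T=st(5)
E
```

```text
t 17.13 tcp [ 3.69 -0.11 41.58] pitch 0.02 yaw -0.22 roll 0.07 flat [31.8  -0.19 59.86] nub [-2.920e+01  4.000e-02  5.989e+01] F [-10.99   2.19   1.54] M [0.33 1.96 0.18] grip 0.0328
```

Emit:
servo_tool --increments '[0,0,0,-0.0016,-0.0008,0,0.2,0,0,0,-0.0012,-0.0008,0,0.2,0,0,0,0,0,0,0.2,0,0,0,0,0,0,0.2]'

```text
time_s: 17.52
position: [0.5635, -0.1727, 0.0416]
tool_rot: [0.001, 0.589, 0.808, 0.001]
ft_force: [2.4, -10.3, 0.4]
grip_width: 0.0333
gripper_force: 40.0
```

```bash
python3 - <<'E'
from lg import *
p,T=st(5)
i=r.capture("scene")["frame"][150:225,150:250]
w=r.capture("wrist")["frame"][180:430,190:450]
o=np.zeros((600,800,3),np.uint8);a=cv2.resize(i,(400,300),interpolation=cv2.INTER_CUBIC);b=cv2.resize(w,(400,385));o[:300,:400]=a;o[:385,400:]=b
cv2.imwrite("pics/s5.png",cv2.convertScaleAbs(o,alpha=1.4,beta=30))
E
```

```text
t 17.72 tcp [ 3.19 -0.06 41.65] pitch 0.02 yaw -0.22 roll 0.11 flat [31.3  -0.13 59.94] nub [-29.7    0.11  59.96] F [-9.71  0.06  1.04] M [-0.1   1.77  0.05] grip 0.0332
```

View pics/s5.png

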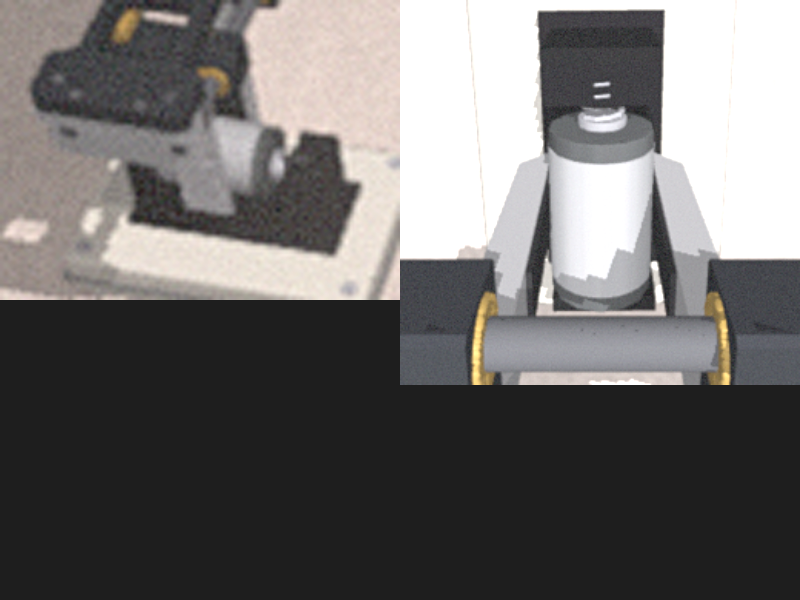

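The cell lies level with its flat face on the cap at about 9.7 N and light support contact below. I'll ease it back onto the contact.

Emit:
servo_tool --increments '[0,0,0,-0.0016,0,0,0.2,0,0,0,-0.0014,0,0,0.2,0,0,0,0,0,0,0.2,0,0,0,0,0,0,0.2]'

```text
time_s: 18.2
position: [0.5636, -0.1731, 0.0416]
tool_rot: [0.001, 0.589, 0.808, 0.001]
ft_force: [3.2, -6.2, 1.7]
grip_width: 0.0332
gripper_force: 40.0
```

```bash
python3 - <<'E'
from lg import *
p,T=st(5)
E
```

```text
t 18.4 tcp [ 2.71 -0.06 41.6 ] pitch -0.01 yaw -0.22 roll 0.11 flat [30.8  -0.13 59.9 ] nub [-30.2    0.1   59.89] F [-7.56 -0.63  1.77] M [-0.08  1.46  0.04] grip 0.0329
```

Emit:
servo_tool --increments '[0,0,0,-0.0014,0,0,0.2,0,0,0,0,0,0,0.2,0,0,0,0,0,0,0.2]'

```text
time_s: 18.7
position: [0.5636, -0.1732, 0.0416]
tool_rot: [0.0, 0.589, 0.808, 0.001]
ft_force: [2.2, -6.3, 2.2]
grip_width: 0.033
gripper_force: 40.0
```

```bash
python3 - <<'E'
from lg import *
p,T=st(5)
E
```

```text
t 18.9 tcp [ 2.59 -0.05 41.6 ] pitch -0.03 yaw -0.21 roll 0.1 flat [30.68 -0.13 59.91] nub [-30.32   0.1   59.88] F [-6.41 -0.64  2.54] M [-0.05  1.15  0.15] grip 0.0331
```

The nub is on the contact, since motion stalled and the net force fell below the 7.5 N loaded value. Now I'll release.

Emit:
servo_tool --increments '[0,0,0,0,0,0,0.2,0,0,0,0,0,0,0.2,0,0,0,0,0,0,0.2]' --force 4

```text
time_s: 19.2
position: [0.5634, -0.1728, 0.0413]
tool_rot: [-0.0, 0.589, 0.808, 0.001]
ft_force: [3.8, -4.4, 3.2]
grip_width: 0.0342
gripper_force: 4.0
```

Emit:
servo_tool --increments '[0,0,0,0,0,0,0.5,0,0,0,0,0,0,0.55,0,0,0,0,0,0,0.6,0,0,0,0,0,0,0.6,0,0,0,0,0,0,0.6,0,0,0,0,0,0,0.6]'

```text
time_s: 19.7
position: [0.5628, -0.1725, 0.0407]
tool_rot: [-0.001, 0.589, 0.808, 0.001]
ft_force: [0.7, 1.1, 0.5]
grip_width: 0.0562
gripper_force: 0.0
```

Emit:
servo_tool --increments '[0,0,0,0,0,-0.04,0.6,0,0,0,0,0,-0.1,0.6,0,0,0,0,0,-0.16,0.6,0,0,0,0,0,-0.16,0.6,0,0,0,-0.1,0,-0.1,0.6,0,0,0,-0.1,0,0,0.6,0,0,0,0,0,0,0.6,0,0,0,0,0,0,0.6,0,0,0,0,0,0,0.6]'

```text
time_s: 20.45
position: [0.5779, -0.2201, 0.1804]
tool_rot: [-0.002, 0.589, 0.808, 0.001]
ft_force: [-0.7, -0.3, -0.8]
grip_width: 0.0563
gripper_force: 0.0
```

```bash
python3 - <<'E'
from lg import *
p,T=st(2)
c=r.capture("wrist");w=c["frame"];s=r.capture("scene")["frame"][160:230,155:255]
u,v=proj(c,O+[0,0,.06]).astype(int);print(u,v)
y0=max(0,v-100);x0=u-90
np.save("pics/w6.npy",{k:v for k,v in c.items() if k!="frame"},allow_pickle=True)
o=np.zeros((600,800,3),np.uint8);k=cv2.resize(w[y0:y0+200,x0:x0+150],(450,600),interpolation=cv2.INTER_CUBIC);o[:,:450]=k
o[:245,450:]=cv2.resize(s,(350,245),interpolation=cv2.INTER_CUBIC);print(x0,y0)
cv2.imwrite("pics/s6.png",cv2.convertScaleAbs(o,alpha=1.3,beta=30))
E
```

```text
t 20.5 tcp [-46.13   0.78 180.37] pitch -0.2 yaw -0.2 roll -0.04 flat [-18.1    0.67 198.77] nub [-79.09   0.88 198.56] F [-0.15 -0.02 -0.47] M [-0.13  0.02 -0.02] grip 0.0564
321 185
231 85
```

View pics/s6.png

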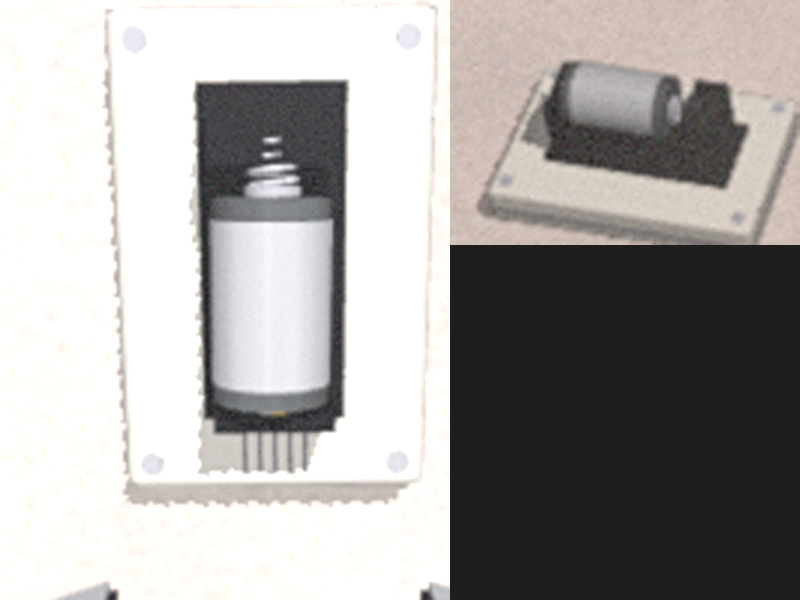

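The cell lies in the bay behind the end wall, with brass just visible at (278,413) and the cap against the flat end. I'll check the rim positions against the seated pose.

```bash
python3 - <<'E'
from lg import *
c=np.load("pics/w6.npy",allow_pickle=True).item()
P=[[.029,0,.076],[-.029,0,.076],[.029,.017,.059],[-.029,-.017,.059],[.029,-.017,.059],[-.038,.018,.064],[-.038,-.018,.064]]
print(((proj(c,L.apply(P)+O)-[231,85])*3).round(0))
P=[[-.029,0,.076+d] for d in(0,.002,.005)];print(((proj(c,L.apply(P)+O)-[231,85])*3).round(1))
s=r.capture("scene")
P=[[.029,0,.076],[-.029,0,.076],[.029,-.017,.059],[.029,0,.042],[-.029,0,.042]]
print(((proj(s,L.apply(P)+O)-[155,160])*3.5+[450,0]).round(0))
E
```

```text
[[272. 201.]
 [273. 413.]
 [211. 199.]
 [329. 400.]
 [332. 198.]
 [212. 434.]
 [333. 433.]]
[[272.5 413.3]
 [272.5 415. ]
 [272.6 417.5]]
[[666.  85.]
 [563.  69.]
 [661. 130.]
 [675. 128.]
 [574. 111.]]
```

```bash
python3 -c "
from workcell import r
print(r.finish_job())"
```

```text
the job is handed in; nothing more can be done
None
```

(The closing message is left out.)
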